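Close the spares box and put the drying tin into service

ROBOT

A 7-joint arm with a two-finger parallel gripper is mounted at the origin on the work surface. World frame = base frame: x ahead of the robot, y to its left, z up, the work surface at z = 0. Lengths are in m, angles in rad, forces in N, time in s.
With the tool pointing down it reaches from about 0.4 to 0.875 m from the base axis. Payload 6.5 kg.
Tool frame: the origin (TCP) lies between the finger pads; the fingertips stand 8 mm ahead of it and the grasp point (between the pads) lies 11 mm behind it (r.tip_extent is the distance from the TCP to the fingertips, in m); z points along the fingers, y is the line along which they close (so a half turn about z gives the same grasp; the last joint's range is limited). The gripper opens to 88 mm and grips with 3 to 60 N. Pads are 18 mm wide; open, the fingers measure 123 mm over their backs; the gripper's body (75 mm by 187 mm) begins 45 mm behind the grasp point.
Start: joints at [1.28, 0.536, -0.004, 1.538, 0.003, 1.067, -0.071], TCP at [0.145, -0.634, 0.247] pointing down, gripper open.
Joint ranges: [-2.7, 2.7], [-0.37, 2.16], [-1.27, 1.26], [0.24, 2.4], [-1.31, 4.45], [0.19, 1.91], [-2.76, 2.76]. Speed limits (rad/s): [2.39, 2.39, 3.14, 3.14, 3.14, 3.14, 3.14].

INTERFACE

Orientations are given as [roll, pitch, yaw] about the fixed x, y, z axes, in that order (R = Rz(yaw) Ry(pitch) Rx(roll)).
In Python, from bench import r gives the robot as it stands.
- The arm moves only by the shell command python3 -m creep 'ROWS'. ROWS is text: rows parted by semicolons, each of 5 numbers parted by spaces: the shift along the tool's x, y, z in cm, then the turn about the tool's z in rad, then the finger opening in cm, from 0 to 8.81. In form: dx dy dz twist fingers; .... A call has 1 to 20 rows; each row shifts and turns the commanded pose from where the row before left it, along the tool's axes as they then stand; what a row does not reach is not made up. A row lasts 1/12 s, in which the tool goes at most 41.7 mm and 7.16 degrees, less where a joint would pass 70% of its speed; a pose out of reach is approached as far as the arm can. A call with a gripper value outside its range is refused whole. The fingers move at their own pace and stop on an object; the grip force is fixed at half the most. Time passes only in rows, so rows that do not move let the fingers close. It gives the time, the measured TCP pose, the force, the opening and the grip force at its end, in the units of the state.
- r.get_obs(): the state, without advancing time (a new reading comes with each control period).
- r.grab_frame(name): name is "scene" or "top" or "wrist"; returns a dict with "image" (480x640x3 uint8, red, green, blue), "fx", "fy", "cx", "cy" (pixels), "k1" (the pictures are not rectified: a ray, as slopes to the right and down, at radius r is drawn at 1 + k1 r^2 times it, then the intrinsics apply), "origin" and "attitude" of the camera in the world; the wrist camera has in their place "mount" (4x4, takes a point from camera to tool coordinates, whose origin is the TCP and whose axes are the flange's). Camera axes: x right, y down, z forward; pixel columns grow to the right and rows downward; lengths in m; the calibration is good to about 2 mm. A picture is of the moment at which its call begins: read the wrist's pose just before it. There is no depth.
- r.finish_job(): hands the job in; it is judged then, once.
The state is a dict: "time": time; "joint_pos": joint angles; "joint_velocities": joint speeds; "joint_torque": joint torques, N m; "ee_pos": TCP position; "orientation": TCP orientation; "wrist_force": force on the tool from outside, world axes, zero at the start; "moment": the same for the moment, N m; "finger_gap": finger opening in m; "gripper_force": force on a finger pad.
Only numpy, scipy, OpenCV 4.12 (cv2) and the standard library are available. Lean on these libraries where they do the work, as an engineer would, in place of code of your own. Each camera call takes 0.05 s, during which the arm holds its last target. There are 200 camera calls.

TASK

The drying tin on the climate tray has a fresh cartridge in it. First press the blue lid of the spare-cartridge box down until its catch snaps shut; then carry the tin's two nested lids over together by the inner lid's brass knob, lower them onto the tin without dropping them, let go of the knob, and take the green outer cap by its rim and lift it off alone, leaving the perforated inner lid seated and undisturbed. Finish still holding the cap level over the tin, clear above the knob, so the archivist can check the inner lid, and do not disturb the knight, bishop, magnifier or pin dish.

Things in the scene. Friction and masses are not known exactly. Their poses are not given: they have to be found in the camera images.
- tray: Pale wooden slide tray pulled out towards the robot from under the table-top display case; fixed during the job. 460 (x) x 720 (y) mm, 24 mm high rim, 10 mm thick. Origin at the centre of its underside, on the work surface; its floor is 12 mm above that. All the things below stand on that floor.
- spares_box: Grey plastic box of spare cartridges, fixed to the tray, 100 (own x) x 124 (own y) x 50 mm high. Origin at the centre of its underside; own z up; own +x is the hinge side, own -x the front with the catch.
- box_lid (a joint): Blue lid of the spares box, angle in rad: 0 shut, grows as its front rises; starts 0.45-0.9. The hinge is stiff, the lid stays where left; under 2 N at the front moves it. A spring ball catch in the box front meets its tongue at about 0.08 rad; push the front edge past it with about 5 to 10 N and it snaps to 0 and stays. Short of the catch it stays ajar.
- box_lid_hinge (a point): Point on the lid's hinge axis, midway along it. The axis is parallel to the box's own y. When shut the lid is a flat plate 7 mm thick above this point, reaching 105 mm from it towards the box's own -x, 128 mm wide; its middle front has a tongue 44 mm wide hanging 14 mm down in front of the box.
- box_lid_front (a point): Point on the top face of the lid near the middle of its front edge, 90 mm from the hinge axis: a good place to press; moves with the lid.
- tin: Round steel drying tin, screwed down on the tray by its foot (68 mm disc, 3 mm thick). 54 mm outside, 48 mm inside diameter, 76 mm high, open at the top, a white cartridge with orange top inside up to 56 mm. Origin at the centre of its underside; z up.
- inner_lid: Perforated steel inner lid with brass knob, 0.10-0.17 kg. Origin at centre of underside; z up. Plug 45 mm diameter (40 at its tapered foot) from z 0 to 14 mm, plate 54 mm diameter from 14 to 18, cylindrical knob 18 mm diameter from 18 to 47. Seated, the plate rests on the tin's rim, origin 62 mm above the tin's. Starts standing on its plug on the tray floor, the cap nested over it.
- cap: Green outer cap, 0.07-0.12 kg, 65 mm outside diameter, 19 mm high, skirt 60 mm inside (3 mm play round the tin), top 3 mm thick with a 24 mm central hole for the knob. Origin at centre of the skirt's lower edge; z up. Nested, it rests loose on the inner lid's plate, origin 2 mm above the inner lid's; the knob stands 26 mm above its top. Lifting the knob carries both.
- knight: Carved bone chess knight, 34 mm base, 64 mm high, upright; origin at the centre of its underside. Leave alone.
- bishop: Bronze chess bishop, 34 mm base, 70 mm high, upright; origin at the centre of its underside. Leave alone.
- magnifier: Horn-handled magnifier lying flat, 130 mm long along its own y (lens 58 mm across at its -y end), 10 mm high; origin under its middle. Leave alone.
- pin_dish: Blue enamel pin dish, 76 mm across, 16 mm high; origin at the centre of its underside. Leave alone.

How it is judged:
On the way, in this order (a step that is already met when the one before it is completed fails the run):
1. the spares box is pressed shut past its catch (value of joint box_lid below 0.03 rad), for 0.2 s.
2. both lids sit nested on the tin, the knob let go (horizontal distance between inner_lid and tin below 0.003 m and z of inner_lid in the frame of tin between 0.0595 and 0.064 m and angle between inner_lid's own z axis and vertical below 0.05 rad and z of cap in the frame of inner_lid below 0.0045 m and angle between cap's own z axis and vertical below 0.06 rad and contact force between the fingers and inner_lid below 0.1 N), for 0.2 s.
At the end, for the whole second after the job is handed in: Box lid within 0.03 rad of shut. Inner lid seated: within 3 mm of the tin's axis, 59.5-64 mm above its origin, tilt under 0.05 rad, untouched, still. Cap held by the fingers within 50 mm of that axis, lower edge 112 mm or more above the tin's foot, tilt under 0.2 rad, still, touching no lid or tin (value of joint box_lid below 0.03 rad and horizontal distance between inner_lid and tin below 0.003 m and z of inner_lid in the frame of tin between 0.0595 and 0.064 m and angle between inner_lid's own z axis and vertical below 0.05 rad and contact force between the fingers and inner_lid below 0.1 N and linear speed of inner_lid below 0.01 m/s and z of cap in the frame of tin above 0.112 m and horizontal distance between cap and tin below 0.05 m and angle between cap's own z axis and vertical below 0.2 rad and linear speed of cap below 0.02 m/s and contact force between the fingers and cap above 1 N and contact force between cap and inner_lid below 0.05 N and contact force between cap and tin below 0.05 N); the arm keeps its last pose, push and grip.
It fails at once if the cap is parted from the inner lid (by more than 6 mm) while the inner lid is not seated on the tin (z of cap in the frame of inner_lid above 0.008 m and not (horizontal distance between inner_lid and tin below 0.003 m and z of inner_lid in the frame of tin between 0.0595 and 0.064 m and angle between inner_lid's own z axis and vertical below 0.05 rad)).
It fails at once if the lids are dropped (falling faster than 0.4 m/s out of the fingers) (contact force between the fingers and inner_lid below 0.05 N and contact force between the fingers and cap below 0.05 N and linear speed of inner_lid above 0.4 m/s).
It fails at once if the knight, bishop, magnifier or pin dish is moved more than 15 mm or tipped (distance of any of knight, bishop, magnifier, pin_dish from where it was at the start of the episode above 0.015 m or angle between any of knight, bishop, magnifier, pin_dish's own z axis and vertical above 0.3 rad).
It also fails if it takes over 67 s, if anything falls off the work surface, if the arm or the gripper's body presses on something with over 40 N, if the wrist force passes 120 N, or if a joint passes its speed limit or range.

## Working session

There is one attempt and no reset: what is moved stays moved. The work goes in short steps, Python scripts to look and compute and a shell command to move; the robot and the scene stay as the last step left them, time stands still between calls to the robot, and variables do not carry over. Pictures are saved under pics/ and viewed, at most 13 in all, crops included, and the job is handed in when it is done.

```bash
ls; mkdir -p pics; python3 - <<'E'
from bench import r
import cv2
o=r.get_obs()
for k in("time","ee_pos","orientation","finger_gap"):print(k,o[k])
for n in("scene","top"):
    f=r.grab_frame(n);cv2.imwrite(f"pics/{n}0.png",f["image"][:,:,::-1])
    print({k:v for k,v in f.items() if k!="image"})
f=r.grab_frame("wrist");print(f["mount"],f["fx"],f["k1"])
E
```

```text
pics
time 0.0
ee_pos [ 0.14476139 -0.63307633  0.24585354]
orientation [-3.13991269e+00  1.10188553e-04  2.24871998e-01]
finger_gap 0.08796606919247782
{'fx': 464.40648196660845, 'fy': 464.40648196660845, 'cx': 317.0646181114379, 'cy': 242.52325078807377, 'k1': -0.025187630310261798, 'origin': array([ 0.90394789, -0.34267701,  0.59789857]), 'attitude': array([-2.4336628 , -0.01398609,  0.74545223])}
{'fx': 520.0373599919652, 'fy': 520.0373599919652, 'cx': 321.008398430391, 'cy': 235.35997754174528, 'k1': -0.14390253907852554, 'origin': array([ 0.55562208, -0.01042196,  0.9432595 ]), 'attitude': array([-3.08100529,  0.02748147, -1.59550942])}
[[ 1.30802738e-03 -9.53078426e-01 -3.02720669e-01  7.79018306e-02]
 [ 9.99999065e-01  1.36701871e-03  1.70127693e-05  8.97156071e-04]
 [ 3.97610315e-04 -3.02720408e-01  9.53079323e-01 -1.36825217e-01]
 [ 0.00000000e+00  0.00000000e+00  0.00000000e+00  1.00000000e+00]] 375.3518906272867 -0.0422812507434627
```

View pics/scene0.png

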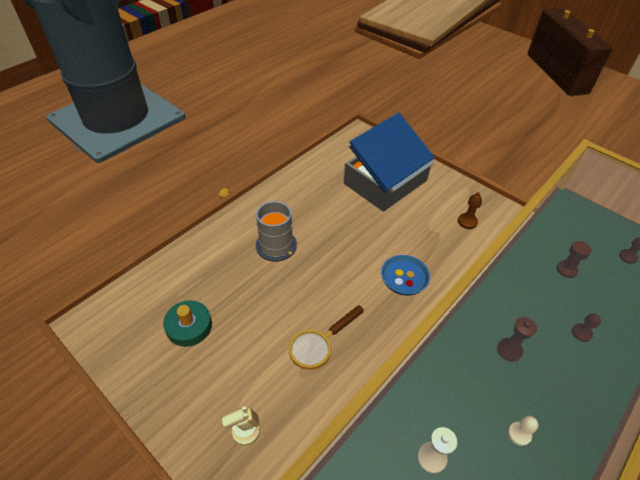

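View pics/top0.png

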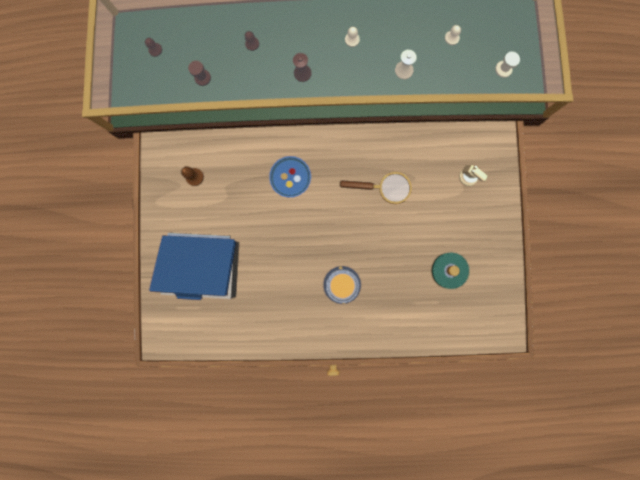

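The scene view shows the box with its raised blue lid at about (390,160), the tin at (275,230) and the nested lids at (187,320). In the top view they are at (195,265), (342,285) and (450,270). The lid's tongue faces the robot. The bishop, dish, magnifier and knight lie to the +x side.

```bash
cat > h.py <<'E'
import numpy as np, cv2
from bench import r
from scipy.spatial.transform import Rotation as Ro
def grab(n):
    o=r.get_obs(); f=r.grab_frame(n)
    K=np.array([[f["fx"],0,f["cx"]],[0,f["fy"],f["cy"]],[0,0,1]]); D=np.array([f["k1"],0,0,0,0.])
    if n=="wrist":
        Rt=Ro.from_euler("xyz",o["orientation"]).as_matrix(); M=np.array(f["mount"])
        R=Rt@M[:3,:3]; c=Rt@M[:3,3]+o["ee_pos"]
    else: R=Ro.from_euler("xyz",f["attitude"]).as_matrix(); c=np.array(f["origin"])
    im=np.ascontiguousarray(f["image"][:,:,::-1])
    return dict(K=K,D=D,R=R,c=c,im=im,hsv=cv2.cvtColor(im,cv2.COLOR_BGR2HSV),o=o)
def rays(f,p):
    p=np.asarray(p,float).reshape(-1,1,2)
    u=cv2.undistortPoints(p,f["K"],f["D"])[:,0]
    return np.c_[u,np.ones(len(u))]@f["R"].T
def plane(f,p,z):
    d=rays(f,p); return f["c"]+d*((z-f["c"][2])/d[:,2])[:,None]
def tri(fs,ps):
    A=np.zeros((3,3));b=np.zeros(3);L=[]
    for f,p in zip(fs,ps):
        d=rays(f,p)[0]; d/=np.linalg.norm(d); P=np.eye(3)-np.outer(d,d); A+=P;b+=P@f["c"];L.append((P,f["c"]))
    x=np.linalg.solve(A,b); return x,[float(np.linalg.norm(P@(x-c))) for P,c in L]
def proj(f,X):
    return cv2.projectPoints(np.asarray(X,float).reshape(-1,1,3),cv2.Rodrigues(f["R"].T)[0],-f["R"].T@f["c"],f["K"],f["D"])[0][:,0]
def blobs(f,lo,hi,amin=30,box=None):
    m=cv2.inRange(f["hsv"],np.array(lo),np.array(hi))
    if box: k=np.zeros_like(m);x0,y0,x1,y1=box;k[y0:y1,x0:x1]=1;m=m*k
    cs=[c for c in cv2.findContours(m,cv2.RETR_EXTERNAL,cv2.CHAIN_APPROX_NONE)[0] if cv2.contourArea(c)>amin]
    return sorted(cs,key=cv2.contourArea,reverse=True)
def cen(c): m=cv2.moments(c); return np.array([m["m10"]/m["m00"],m["m01"]/m["m00"]])
E
python3 - <<'E'
from h import *
np.set_printoptions(precision=4,suppress=True)
S,T=grab("scene"),grab("top")
W={"lid":((100,120,40),(125,255,255),(340,100,440,200),(140,225,245,305)),
 "cap":((70,90,20),(98,255,255),(150,290,220,360),(425,245,480,300)),
 "knob":((8,100,90),(32,255,255),(170,295,200,330),(440,260,470,285)),
 "orange":((5,130,120),(25,255,255),(255,205,295,228),(320,265,365,310))}
P={}
for n,(lo,hi,bs,bt) in W.items():
    for nm,f,b in(("S",S,bs),("T",T,bt)):
        c=blobs(f,lo,hi,10,b)
        print(n,nm,[(cen(x).round(1),cv2.contourArea(x),cv2.boundingRect(x)) for x in c[:2]])
        P[n,nm]=c[0] if c else None
    try: print("  tri",tri([S,T],[cen(P[n,"S"]),cen(P[n,"T"])]))
    except Exception as e: print(e)
for nm in "ST":
    c=P["lid",nm]; print(nm,[cv2.approxPolyDP(cv2.convexHull(c),e,True)[:,0].tolist() for e in (2,3,5)])
print("cap top plane",plane(T,cen(P["cap","T"]),.033),"orange",plane(T,cen(P["orange","T"]),.068))
a=cv2.resize(S["im"][100:205,335:445],None,fx=4,fy=4,interpolation=2);b=cv2.resize(T["im"][225:310,140:250],None,fx=3,fy=3,interpolation=2)
o=np.zeros((420,780,3),np.uint8);o[:420,:440]=a;o[:255,440:770]=b;cv2.imwrite("pics/lid.png",o)
E
```

```text
lid S [(array([390.7, 151.2]), 3456.0, (350, 113, 84, 79))]
lid T [(array([193.1, 266.2]), 4083.5, (151, 237, 84, 62))]
  tri (array([0.5626, 0.2274, 0.0861]), [0.000506295694789344, 0.000506295694789313])
cap S [(array([186.8, 322. ]), 1522.0, (164, 301, 47, 45))]
cap T [(array([450. , 270.3]), 896.5, (433, 254, 35, 34))]
  tri (array([ 0.5443, -0.2126,  0.0263]), [0.00027315792437889396, 0.00027315792437884316])
knob S [(array([184. , 314.6]), 200.0, (177, 305, 15, 21)), (array([182. , 298.3]), 171.0, (170, 295, 30, 13))]
knob T [(array([453.1, 270.3]), 70.5, (448, 266, 11, 10))]
  tri (array([ 0.5446, -0.213 ,  0.0468]), [0.0006703960931803472, 0.0006703960931802612])
orange S [(array([273.8, 218.6]), 195.5, (262, 213, 25, 12))]
orange T [(array([342. , 285.4]), 364.0, (331, 275, 23, 22))]
  tri (array([ 0.5249, -0.0205,  0.0768]), [0.00042250516701590474, 0.0004225051670157175])
S [[[399, 113], [433, 157], [383, 191], [350, 147], [351, 141]], [[399, 113], [433, 157], [383, 191], [350, 147], [351, 141]], [[399, 113], [433, 157], [383, 191], [351, 141]]]
T [[[163, 237], [232, 240], [234, 247], [226, 292], [192, 298], [178, 297], [151, 289]], [[163, 237], [232, 240], [226, 292], [192, 298], [151, 289]], [[163, 237], [232, 240], [226, 292], [192, 298], [151, 289]]]
cap top plane [[ 0.5442 -0.2114  0.033 ]] orange [[ 0.5243 -0.0209  0.068 ]]
```

View pics/lid.png

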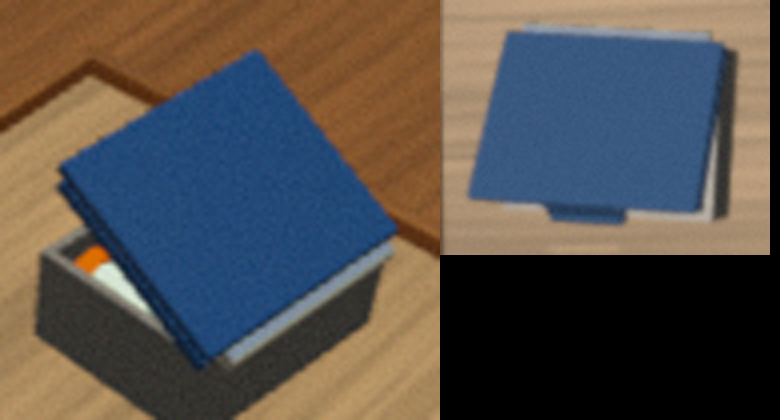

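The crop shows the lid's top face in both views. In the scene view its corners are at about (350,143), (399.5,113), (434.5,158) and (386,187.5). In the top view they are at (226,295.7), (150,291), (162.7,235.7) and (234,239.3).

```bash
python3 - <<'E'
from h import *
np.set_printoptions(precision=4,suppress=True)
S,T=grab("scene"),grab("top")
C=[tri([S,T],p) for p in ([(350.3,143),(226,295.7)],[(399.5,113),(150,291)],[(434.5,158),(162.7,235.7)],[(386,187.5),(234,239.3)])]
for c in C: print(c)
a,b,c,d=[q[0] for q in C]
fm=(a+b)/2;hm=(c+d)/2;v=fm-hm;print("front",fm,"hinge-top",hm,"len",np.linalg.norm(v),"ang",np.arctan2(v[2],np.hypot(*v[:2])),"axis yaw",np.arctan2(*(c-d)[:2]),"widths",np.linalg.norm(a-b),np.linalg.norm(c-d))
o=r.get_obs();print(o["joint_pos"],o["ee_pos"],o["orientation"])
E
```

```text
(array([0.515 , 0.1683, 0.1111]), [0.002313481899025763, 0.0023134818990257437])
(array([0.5251, 0.2942, 0.1141]), [0.0027643775924725885, 0.002764377592472838])
(array([0.6175, 0.287 , 0.0667]), [0.0018737614351610145, 0.001873761435160984])
(array([0.6062, 0.1595, 0.0732]), [4.608915211080849e-05, 4.608915211064196e-05])
front [0.5201 0.2312 0.1126] hinge-top [0.6119 0.2233 0.07  ] len 0.10155966649838029 ang 0.4331327275988693 axis yaw 0.08826971774931525 widths 0.1263105550232599 0.12819790051792457
[ 1.2798  0.5366 -0.0044  1.5381  0.0026  1.0673 -0.0712] [ 0.1449 -0.6335  0.2465] [-3.1412  0.      0.2249]
```

```bash
python3 -m creep '0 0 0 0.075 8.8;0 0 0 0.075 8.8;0 0 0 0.075 8.8;2.5 -2.6 0.5 0 8.8;2.5 -2.6 0.5 0 8.8;2.5 -2.6 0.5 0 8.8;2.5 -2.6 0.5 0 8.8;2.5 -2.6 0.5 0 8.8;2.5 -2.6 0.5 0 8.8;2.5 -2.6 0.5 0 8.8;2.5 -2.6 0.5 0 8.8;2.5 -2.6 0.5 0 8.8;2.5 -2.6 0.5 0 8.8;2.5 -2.6 0.5 0 8.8;2.5 -2.6 0.5 0 8.8;2.5 -2.6 0.5 0 8.8;2.5 -2.6 0.5 0 8.8;2.5 -2.6 0.5 0 8.8;2.5 -2.6 0.5 0 8.8'
python3 -m creep '0 0 0 0 8.8;0 0 0 0 8.8;0 0 0 0 8.8'
python3 - <<'E'
from h import *
W=grab("wrist");print(W["o"]["ee_pos"],W["o"]["orientation"]);cv2.imwrite("pics/w1.png",W["im"])
E
```

```text
time: 1.93
ee_pos: [0.5461, -0.2164, 0.1666]
orientation: [3.141, -0.0, -0.0]
wrist_force: [0.3, -0.6, 1.0]
finger_gap: 0.0881
gripper_force: 0.0
time: 2.18
ee_pos: [0.5445, -0.2182, 0.1666]
orientation: [3.141, 0.001, -0.0]
wrist_force: [-0.4, 0.4, -0.0]
finger_gap: 0.0878
gripper_force: 0.0
[ 0.5445382  -0.21821511  0.16657775] [ 3.14109507e+00  7.16969392e-04 -2.53194818e-04]
```

View pics/w1.png

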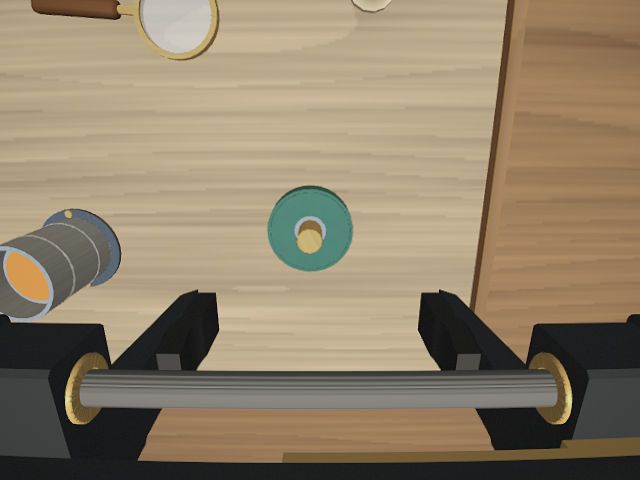

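The wrist view shows the cap and knob clearly: the cap's top is centred near (310,228), the knob's top is at (310,241), and the tin is at the left edge. Next I view the tin from the same relative height.

```bash
cat > cap.py <<'E'
from h import *
def ell(c): return cv2.fitEllipse(cv2.convexHull(c))
def capm(W):
    out={}
    c=blobs(W,(70,90,70),(98,255,255),1000)
    if c: out["cap"]=ell(c[0])
    k=blobs(W,(15,100,160),(30,255,255),150,tuple(int(v) for v in (out["cap"][0][0]-45,out["cap"][0][1]-45,out["cap"][0][0]+45,out["cap"][0][1]+45)))
    if k: out["knob"]=ell(k[0])
    return out
E
python3 - <<'E'
from cap import *
W=grab("wrist");m=capm(W);print(m,W["o"]["ee_pos"])
print("cap",plane(W,m["cap"][0],.033),"knob",plane(W,m["knob"][0],.059))
E
python3 -m creep '-0.25 -2.45 -0.69 0 8.8;-0.25 -2.45 -0.69 0 8.8;-0.25 -2.45 -0.69 0 8.8;-0.25 -2.45 -0.69 0 8.8;-0.25 -2.45 -0.69 0 8.8;-0.25 -2.45 -0.69 0 8.8;-0.25 -2.45 -0.69 0 8.8;-0.25 -2.45 -0.69 0 8.8;0 0 0 0 8.8;0 0 0 0 8.8;0 0 0 0 8.8;0 0 0 0 8.8'
python3 - <<'E'
from h import *
W=grab("wrist");print(W["o"]["ee_pos"],W["o"]["orientation"]);cv2.imwrite("pics/w2.png",W["im"])
for c in blobs(W,(5,120,140),(25,255,255),500): print(cen(c),cv2.contourArea(c),cv2.boundingRect(c))
E
```

```text
{'cap': ((308.6562194824219, 227.94187927246094), (83.92012023925781, 84.40350341796875), 22.453763961791992), 'knob': ((307.90472412109375, 239.96751403808594), (24.101240158081055, 24.479557037353516), 100.22793579101562)} [ 0.54413137 -0.21905186  0.16670878]
cap [[ 0.54644741 -0.21314968  0.033     ]] knob [[ 0.54521748 -0.21323417  0.059     ]]
time: 3.28
ee_pos: [0.5247, -0.0238, 0.2217]
orientation: [3.141, 0.0, -0.003]
wrist_force: [-0.5, -1.1, 0.2]
finger_gap: 0.0879
gripper_force: 0.0
[ 0.52474355 -0.02383582  0.22167209] [ 3.14072524e+00  4.59551103e-04 -3.17930535e-03]
[312.7733481  224.50239941] 1806.0 (288, 202, 50, 47)
```

View pics/w2.png

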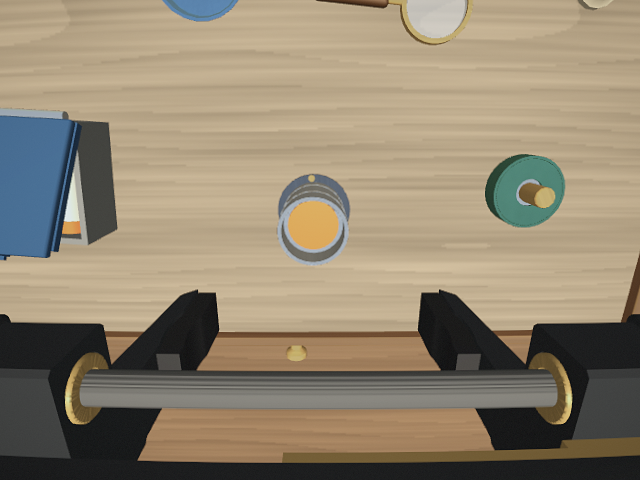

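The wrist view shows the tin's rim circle centred at about (313,229) with a radius near 35 px. The orange cartridge is at (313,224), the cap at (525,190) and the box at the left edge.

```bash
cat >> cap.py <<'E'
def rim(W,px,z=.088):
    """outer rim circle near px: Hough on grey image, radius from geometry"""
    g=cv2.GaussianBlur(cv2.cvtColor(W["im"],cv2.COLOR_BGR2GRAY),(3,3),0)
    s=W["K"][0,0]*.027/abs((W["R"].T@(plane(W,px,z)[0]-W["c"]))[2])
    x0,y0=int(px[0]-60),int(px[1]-60); x0=max(x0,0);y0=max(y0,0)
    g=g[y0:y0+120,x0:x0+120]
    c=cv2.HoughCircles(g,cv2.HOUGH_GRADIENT_ALT,1,5,param1=100,param2=.6,minRadius=int(s-6),maxRadius=int(s+4))
    return s,None if c is None else c[0][:,:3]+np.array([x0,y0,0])
E
python3 - <<'E'
from cap import *
np.set_printoptions(precision=4,suppress=True)
L=[];Q=[]
for i in range(5):
    W=grab("wrist"); s,c=rim(W,(313,229)); 
    if i==0: print(s,c)
    if c is not None:
        L.append(np.r_[c[0],plane(W,c[0,:2],.088)[0],W["o"]["ee_pos"]])
    o=blobs(W,(5,120,140),(25,255,255),500,(270,180,360,270))[0];Q.append(plane(W,cen(o),.068)[0])
print(np.mean(L,0),np.std(L,0)); print("orange",np.mean(Q,0))
m=capm(W);print(m)
E
```

```text
36.077748218625906 [[313.     222.      34.7454]
 [312.     230.      34.4643]
 [313.     208.      35.243 ]]
[314.2    222.      34.875    0.5318  -0.0212   0.088    0.5248  -0.023
   0.2216] [1.1662 0.     0.0713 0.0001 0.0005 0.     0.0001 0.0004 0.    ]
orange [ 0.5243 -0.0207  0.068 ]
{'cap': ((528.8374633789062, 190.28639221191406), (69.77242279052734, 75.44683837890625), 43.07563018798828), 'knob': ((545.9703369140625, 197.8782958984375), (18.740943908691406, 21.744524002075195), 42.17503356933594)}
```

```bash
python3 - <<'E'
from cap import *
W=grab("wrist");h=W["hsv"]
print("col313",[(y,*h[y,313].tolist()) for y in list(range(190,204,1))+list(range(246,272,2))])
print("row229",[(x,*h[229,x].tolist()) for x in list(range(272,290))+list(range(338,356,2))])
E
```

```text
col313 [(190, 23, 29, 116), (191, 24, 27, 130), (192, 23, 27, 125), (193, 20, 28, 108), (194, 23, 28, 109), (195, 23, 28, 109), (196, 21, 33, 101), (197, 104, 24, 157), (198, 106, 30, 193), (199, 106, 33, 193), (200, 100, 8, 181), (201, 17, 83, 206), (202, 19, 150, 223), (203, 19, 144, 222), (246, 18, 151, 221), (248, 18, 158, 223), (250, 105, 27, 191), (252, 105, 24, 169), (254, 21, 30, 111), (256, 20, 28, 111), (258, 21, 30, 112), (260, 21, 30, 111), (262, 104, 23, 165), (264, 106, 33, 192), (266, 18, 68, 195), (268, 19, 65, 189), (270, 19, 63, 193)]
row229 [(272, 18, 66, 178), (273, 18, 66, 177), (274, 18, 66, 178), (275, 19, 67, 178), (276, 19, 67, 178), (277, 19, 67, 178), (278, 18, 70, 178), (279, 18, 32, 175), (280, 105, 20, 183), (281, 105, 30, 189), (282, 106, 28, 190), (283, 106, 30, 162), (284, 23, 41, 80), (285, 24, 38, 93), (286, 106, 25, 155), (287, 105, 29, 194), (288, 106, 29, 192), (289, 104, 37, 194), (338, 18, 149, 222), (340, 14, 63, 202), (342, 106, 30, 193), (344, 104, 26, 168), (346, 50, 7, 115), (348, 104, 28, 191), (350, 109, 12, 169), (352, 19, 68, 179), (354, 19, 66, 178)]
```

```bash
cat >> cap.py <<'E'
def rim(W,box):
    c=blobs(W,(98,12,145),(112,60,255),800,box)   # outer contour of the bright rim ring
    return cv2.fitEllipse(cv2.convexHull(c[0])) if c else None
E
python3 - <<'E'
from cap import *
np.set_printoptions(precision=4,suppress=True)
L=[]
for i in range(5):
    W=grab("wrist"); e=rim(W,(265,185,365,280))
    L.append(np.r_[e[0],e[1],plane(W,e[0],.088)[0],W["o"]["ee_pos"]])
print(np.mean(L,0),np.std(L,0))
m=capm(W);print("cap here",plane(W,m["cap"][0],.033),plane(W,m["knob"][0],.059))
E
```

```text
[315.3385 230.6866  67.6003  70.4634   0.5252  -0.0208   0.088    0.525
  -0.0218   0.2218] [0.1939 0.0384 0.0255 0.1682 0.     0.     0.     0.     0.0001 0.    ]
cap here [[ 0.5465 -0.2102  0.033 ]] [[ 0.545  -0.2107  0.059 ]]
```

```bash
python3 -m creep '-0.05 -3.15 1 0 0;-0.05 -3.15 1 0 0;-0.05 -3.15 1 0 0;-0.05 -3.15 1 0 0;-0.05 -3.15 1 0 0;-0.05 -3.15 1 0 0;-0.05 -3.15 1 0 0;-0.05 -3.15 1 0 0;0 0 0 0 0;0 0 0 0 0;0 0 0 0 0;0 0 0 0 0'
python3 -m creep '0 0 1 0 0;0 0 1 0 0;0 0 1 0 0;0 0 1 0 0;0 0 1 0 0;0 0 0.5 0 0;0 0 0 0 0'
```

```text
time: 4.88
ee_pos: [0.5216, 0.2287, 0.1421]
orientation: [3.141, -0.0, -0.002]
wrist_force: [-0.6, -0.7, 0.3]
finger_gap: 0.0103
gripper_force: 0.0
time: 5.47
ee_pos: [0.5203, 0.2299, 0.0853]
orientation: [3.141, 0.002, -0.0]
wrist_force: [-0.7, -0.0, -0.2]
finger_gap: 0.0005
gripper_force: 0.0
```

```bash
python3 -m creep '0 0 0.2 0 0;0 0 0.2 0 0;0 0 0.2 0 0;0 0 0.2 0 0;0 0 0 0 0'; python3 -m creep '0 0 0.2 0 0;0 0 0.1 0 0;0 0 0 0 0'
```

```text
time: 5.88
ee_pos: [0.5211, 0.2304, 0.079]
orientation: [-3.141, -0.0, -0.0]
wrist_force: [0.3, -0.3, 0.1]
finger_gap: 0.0001
gripper_force: 0.0
time: 6.13
ee_pos: [0.5216, 0.2306, 0.0777]
orientation: [-3.141, -0.001, -0.0]
wrist_force: [-5.4, -2.5, 16.9]
finger_gap: 0.0005
gripper_force: 8.3
```

```bash
python3 -m creep '0 0 0.1 0 0;0 0 0.1 0 0;0 0 0 0 0;0 0 0 0 0'; python3 -m creep '0 0 -2 0 8.8;0 2 -3.5 0 8.8;0 3.5 -2 0 8.8;0 3.5 -1 0 8.8;0 3.5 -1 0 8.8;0 0 0 0 8.8'
python3 - <<'E'
from h import *
S,T=grab("scene"),grab("top")
a=cv2.resize(S["im"][120:225,335:445],None,fx=4,fy=4,interpolation=2);b=cv2.resize(T["im"][225:310,140:250],None,fx=3,fy=3,interpolation=2)
o=np.zeros((420,780,3),np.uint8);o[:420,:440]=a;o[:255,440:770]=b;cv2.imwrite("pics/lid2.png",o)
for nm,f,b in(("S",S,(330,100,445,215)),("T",T,(140,225,245,310))):
    c=blobs(f,(100,120,40),(125,255,255),100,b)[0];print(nm,cv2.approxPolyDP(cv2.convexHull(c),3,True)[:,0].tolist())
E
```

```text
time: 6.47
ee_pos: [0.5216, 0.2306, 0.0773]
orientation: [3.142, -0.001, -0.0]
wrist_force: [-10.3, -5.1, 34.0]
finger_gap: 0.0007
gripper_force: 16.9
time: 6.97
ee_pos: [0.5227, 0.0968, 0.1708]
orientation: [3.137, -0.003, -0.01]
wrist_force: [-0.1, -0.9, -0.8]
finger_gap: 0.0385
gripper_force: 0.0
S [[390, 131], [432, 158], [385, 193], [346, 166], [344, 158]]
T [[168, 273], [161, 270], [165, 238], [176, 243], [181, 261], [178, 268]]
```

View pics/lid2.png

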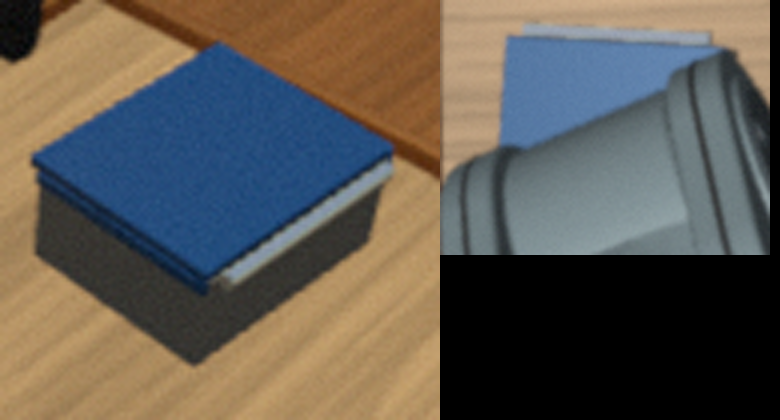

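The lid now lies flat and flush on the box, with front corners at about (344,159) and (390,131) in the scene view. The push also met a hard stop at the shut height, so I go on to the lids.

```bash
python3 -m creep '0.19 2.58 0 0 8.8;0.19 2.58 0 0 8.8;0.19 2.58 0 0 8.8;0.19 2.58 0 0 8.8;0.19 2.58 0 0 8.8;0.19 2.58 0 0 8.8;0.19 2.58 0 0 8.8;0.19 2.58 0 0 8.8;0.19 2.58 0 0 8.8;0.19 2.58 0 0 8.8;0.19 2.58 0 0 8.8;0.19 2.58 0 0 8.8;0 0 0 0 8.8;0 0 0 0 8.8;0 0 0 0 8.8;0 0 0 0 8.8;0 0 0 0 8.8;0 0 0 0 8.8'
cat >> cap.py <<'E'
def lids(n=6):
    L=[]
    for i in range(n):
        W=grab("wrist");m=capm(W)
        L.append(np.r_[plane(W,m["cap"][0],.033)[0][:2],plane(W,m["knob"][0],.059)[0][:2],W["o"]["ee_pos"],m["knob"][0],m["cap"][0]])
    print("cap xy, knob xy, ee, knob px, cap px",np.mean(L,0).round(4),np.std(L,0).max(),W["o"]["orientation"])
E
python3 - <<'E'
from cap import *
np.set_printoptions(suppress=True)
lids()
E
```

```text
time: 8.57
ee_pos: [0.544, -0.203, 0.1689]
orientation: [-3.141, -0.0, 0.002]
wrist_force: [-0.3, -0.5, -0.0]
finger_gap: 0.088
gripper_force: 0.0
cap xy, knob xy, ee, knob px, cap px [  0.5465  -0.2128   0.5453  -0.2129   0.5439  -0.2037   0.1689 330.0293
 238.719  328.9191 226.9656] 0.6237630708047639 [ 3.14155799 -0.00007226  0.00014656]
```

```bash
python3 -m creep '0.14 0.92 0.5 0 8.8;0 0 2.5 0 8.8;0 0 2.5 0 8.8;0 0 2.5 0 8.8;0 0 1.5 0 8.8;0 0 0 0 8.8;0 0 0 0 8.8;0 0 0 0 8.8;0 0 0 0 8.8'
python3 - <<'E'
from h import *
W=grab("wrist");cv2.imwrite("pics/w3.png",W["im"]);print(W["o"]["ee_pos"])
E
```

```text
time: 9.62
ee_pos: [0.5462, -0.2141, 0.0752]
orientation: [3.141, -0.002, -0.0]
wrist_force: [0.3, -0.9, -0.2]
finger_gap: 0.0878
gripper_force: 0.0
[ 0.54617786 -0.21411511  0.07524234]
```

View pics/w3.png

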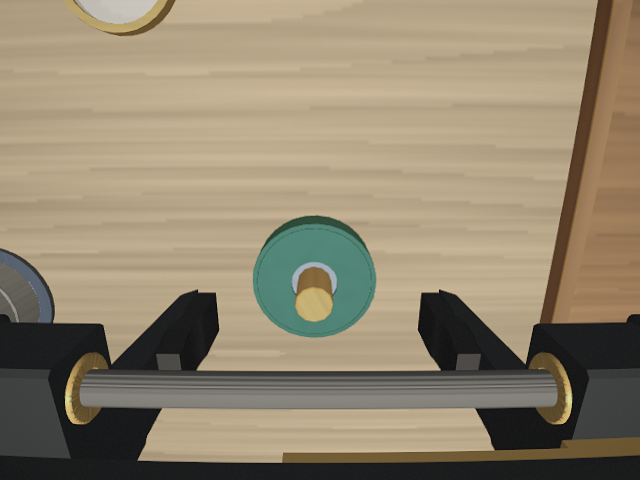

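The knob at (314,304) lies midway between the fingertips, whose inner edges are at columns 217 and 419. Now measure once more, then descend.

```bash
python3 - <<'E'
from cap import *
np.set_printoptions(suppress=True)
lids(5)
E
python3 -m creep '0 0 1.5 0 8.8;0 0 1 0 8.8;0 0 0.4 0 8.8;0 0 0 0 8.8;0 0 0 0 8.8;0 0 0 0 8.8'
```

```text
cap xy, knob xy, ee, knob px, cap px [  0.548   -0.2131   0.5459  -0.2131   0.5458  -0.2138   0.0749 314.1371
 303.35   314.4917 276.5105] 0.2963419860064067 [ 3.14121431 -0.00097988 -0.0002389 ]
time: 10.42
ee_pos: [0.5455, -0.2136, 0.0453]
orientation: [3.141, -0.0, -0.0]
wrist_force: [0.2, -0.5, -0.9]
finger_gap: 0.0881
gripper_force: 0.0
```

```bash
python3 -m creep '0 0 0 0 1.5;0 0 0 0 1.5;0 0 0 0 1.5;0 0 0 0 1.5;0 0 0 0 1.5;0 0 0 0 1.5;0 0 0 0 1.5;0 0 0 0 1.5;0 0 0 0 1.5;0 0 0 0 1.5;0 0 0 0 1.5;0 0 0 0 1.5'
python3 -m creep '0 0 0 0 1.0;0 0 0 0 1.0;0 0 0 0 1.0'
```

```text
time: 11.42
ee_pos: [0.5452, -0.2129, 0.0449]
orientation: [-3.141, 0.0, 0.0]
wrist_force: [0.7, 1.0, -0.1]
finger_gap: 0.0173
gripper_force: 30.0
time: 11.67
ee_pos: [0.5452, -0.2131, 0.0449]
orientation: [-3.141, 0.0, 0.0]
wrist_force: [0.1, 1.7, -0.2]
finger_gap: 0.0166
gripper_force: 30.0
```

```bash
python3 -m creep '0 0 -0.3 0 1;0 0 -0.5 0 1;0 0 -1 0 1;0 0 -1 0 1;0 0 -1 0 1;0 0 -1 0 1;0 0 -1 0 1;0 0 -1 0 1;0 0 -1 0 1;0 0 -1 0 1;0 0 -0.7 0 1;0 0 0 0 1;0 0 0 0 1'
python3 -m creep '-0.1 -0.9 0 0 1;-0.1 -1 0 0 1;-0.2 -2 0 0 1;-0.2 -2 0 0 1;-0.2 -2 0 0 1;-0.2 -2 0 0 1;-0.2 -2 0 0 1;-0.2 -2 0 0 1;-0.2 -2 0 0 1;-0.2 -2 0 0 1;-0.2 -1.2 0 0 1;-0.1 -0.1 0 0 1;0 0 0 0 1;0 0 0 0 1;0 0 0 0 1;0 0 0 0 1;0 0 0 0 1;0 0 0 0 1'
python3 - <<'E'
from h import *
W=grab("wrist");cv2.imwrite("pics/w4.png",W["im"]);print(W["o"]["ee_pos"])
E
```

```text
time: 12.75
ee_pos: [0.5453, -0.2136, 0.1403]
orientation: [3.141, -0.001, -0.0]
wrist_force: [0.6, -1.0, -2.0]
finger_gap: 0.0168
gripper_force: 30.0
time: 14.25
ee_pos: [0.5242, -0.0221, 0.1399]
orientation: [3.141, 0.0, -0.001]
wrist_force: [0.5, -0.3, -1.7]
finger_gap: 0.0172
gripper_force: 30.0
[ 0.52424131 -0.02213633  0.13987316]
```

View pics/w4.png

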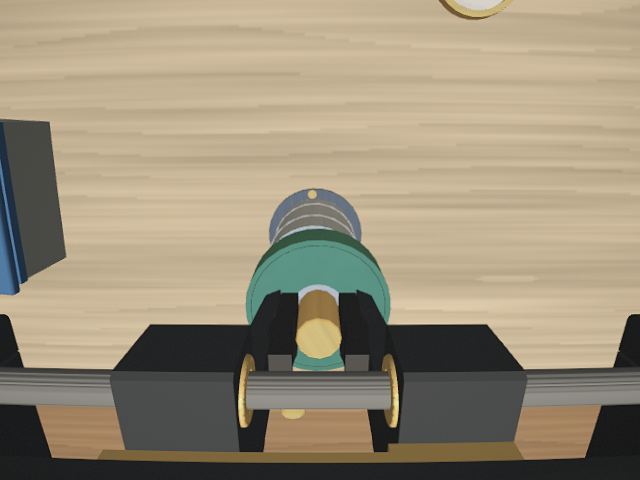

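The nested lids are held level on the knob over the tin: the cap is centred near column 318 and the tin's foot near column 315.

```bash
python3 - <<'E'
from cap import *
np.set_printoptions(suppress=True,precision=4)
L=[]
for i in range(6):
    W=grab("wrist");L.append(W["o"]["ee_pos"])
print(np.mean(L,0),np.std(L,0))
S=grab("scene")
# foot in wrist: blue-grey disc at z=.015, side extents
c=blobs(W,(98,50,60),(125,160,200),100,(250,180,380,245))
for k in c[:2]: x,y,w,h=cv2.boundingRect(k);print((x,y,w,h),plane(W,[(x,y+h),(x+w,y+h),(x+w/2,y)],.015))
for X in ([.5252,-.0208,.09],[.5452-.0201,-.0208,.13]): print(proj(S,X))
a=cv2.resize(S["im"][130:270,200:350],None,fx=4,fy=4,interpolation=2);cv2.imwrite("pics/s4.png",a)
E
```

```text
[ 0.5242 -0.0217  0.1399] [0.     0.0002 0.    ]
(316, 189, 46, 53) [[ 0.5184 -0.021   0.015 ]
 [ 0.5184 -0.0547  0.015 ]
 [ 0.5574 -0.0372  0.015 ]]
(271, 190, 39, 52) [[ 0.5183  0.0119  0.015 ]
 [ 0.5184 -0.0166  0.015 ]
 [ 0.5567 -0.0031  0.015 ]]
[[272.9666 212.8263]]
[[271.3291 193.5968]]
```

View pics/s4.png

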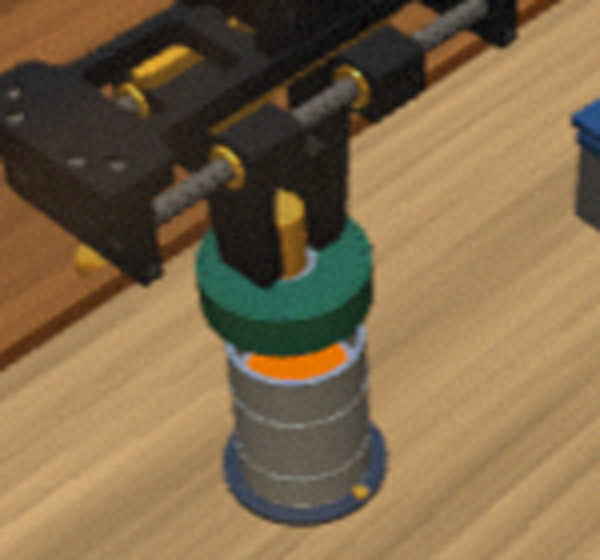

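The scene crop shows the lids hanging level above the tin, with the cap at about (285,285) in the crop and the tin's rim at (297,360), roughly concentric. A 1 mm correction follows, then the descent.

```bash
python3 -m creep '0.1 -0.08 0.3 0 1;0 0 0.5 0 1;0 0 0.5 0 1;0 0 0.3 0 1;0 0 0 0 1;0 0 0 0 1;0 0 0 0 1'; python3 -m creep '0 0 0.3 0 1;0 0 0.3 0 1;0 0 0.2 0 1;0 0 0 0 1;0 0 0 0 1;0 0 0 0 1'
```

```text
time: 15.23
ee_pos: [0.5252, -0.0207, 0.1239]
orientation: [-3.142, 0.0, -0.0]
wrist_force: [-0.1, 0.0, -2.0]
finger_gap: 0.0171
gripper_force: 30.0
time: 15.73
ee_pos: [0.5252, -0.0207, 0.1159]
orientation: [3.142, -0.0, -0.0]
wrist_force: [-0.1, -0.0, -3.0]
finger_gap: 0.0172
gripper_force: 30.0
```

```bash
python3 -m creep '0 0 0.3 0 1;0 0 0.3 0 1;0 0 0 0 1;0 0 0 0 1;0 0 0 0 1'; python3 -m creep '0 0 0.1 0 1;0 0 0.1 0 1;0 0 0 0 1;0 0 0 0 1;0 0 0 0 1'
```

```text
time: 16.15
ee_pos: [0.5252, -0.0207, 0.1099]
orientation: [-3.142, 0.0, -0.0]
wrist_force: [-0.1, 1.2, -2.3]
finger_gap: 0.0171
gripper_force: 30.0
time: 16.57
ee_pos: [0.5252, -0.0207, 0.1079]
orientation: [-3.142, -0.0, -0.0]
wrist_force: [-0.5, -0.2, -2.8]
finger_gap: 0.017
gripper_force: 30.0
```

```bash
python3 -m creep '0 0 0.05 0 1;0 0 0.05 0 1;0 0 0 0 1;0 0 0 0 1;0 0 0 0 1'; python3 -m creep '0 0 0.05 0 1;0 0 0.05 0 1;0 0 0 0 1;0 0 0 0 1;0 0 0 0 1'
```

```text
time: 16.98
ee_pos: [0.5252, -0.0207, 0.1069]
orientation: [-3.142, -0.0, -0.0]
wrist_force: [0.0, 0.2, -2.9]
finger_gap: 0.0167
gripper_force: 30.0
time: 17.4
ee_pos: [0.5253, -0.0206, 0.1066]
orientation: [3.142, -0.0, 0.0]
wrist_force: [-3.4, 0.8, 7.5]
finger_gap: 0.0175
gripper_force: 30.0
```

Seated: there is contact at the predicted height. Release the knob.

```bash
python3 -m creep '0 0 -0.05 0 1;0 0 0 0 1;0 0 0 0 2.2;0 0 0 0 3;0 0 0 0 8.8;0 0 0 0 8.8;0 0 0 0 8.8;0 0 0 0 8.8;0 0 0 0 8.8;0 0 0 0 8.8;0 0 0 0 8.8;0 0 0 0 8.8;0 0 0 0 8.8;0 0 0 0 8.8'
python3 -m creep '0 0 -1 0 8.8;0 0 -2 0 8.8;0 0 -2 0 8.8;0 0 -2 0 8.8;0 0 -2 0 8.8;0 0 -2 0 8.8;0 0 0 0 8.8;0 0 0 0 8.8;0 0 0 0 8.8;0 0 0 0 8.8;0 0 0 0 8.8'
python3 - <<'E'
from cap import *
np.set_printoptions(suppress=True,precision=4)
L=[]
for i in range(5):
    W=grab("wrist");m=capm(W)
    L.append(np.r_[plane(W,m["cap"][0],.095)[0][:2],plane(W,m["knob"][0],.121)[0][:2],W["o"]["ee_pos"],m["cap"][0],m["cap"][1]])
print(np.mean(L,0),np.std(L,0).max(),m)
cv2.imwrite("pics/w5.png",W["im"])
S,T=grab("scene"),grab("top")
for nm,f,X in(("S",S,(.5252,-.0208,.085)),("T",T,(.5252,-.0208,.085))):
    c=blobs(f,(70,90,20),(98,255,255),100,(235,160,320,260) if nm=="S" else (300,240,390,330)); print(nm,[(cen(k),cv2.boundingRect(k)) for k in c[:1]],proj(f,X))
a=cv2.resize(S["im"][150:270,210:340],None,fx=4,fy=4,interpolation=2);cv2.imwrite("pics/s5.png",a)
E
```

```text
time: 18.57
ee_pos: [0.5251, -0.0207, 0.1064]
orientation: [3.142, 0.0, -0.0]
wrist_force: [-0.5, -0.4, -0.1]
finger_gap: 0.0879
gripper_force: 0.0
time: 19.48
ee_pos: [0.5245, -0.0207, 0.2155]
orientation: [-3.142, 0.002, -0.0]
wrist_force: [-0.0, -0.3, 0.7]
finger_gap: 0.088
gripper_force: 0.0
[  0.5269  -0.0215   0.5254  -0.0216   0.5247  -0.0207   0.2157 317.7663
 232.9795  87.6683  88.4937] 0.1652527899772617 {'cap': ((317.86468505859375, 233.1436004638672), (87.5821304321289, 88.49547576904297), 15.8839111328125), 'knob': ((317.8988342285156, 246.6464385986328), (24.937881469726562, 25.768590927124023), 92.18408966064453)}
S [(array([272.9981, 216.4464]), (253, 197, 41, 37))] [[273.156 215.111]]
T [] [[342.1034 285.2204]]
```

View pics/w5.png

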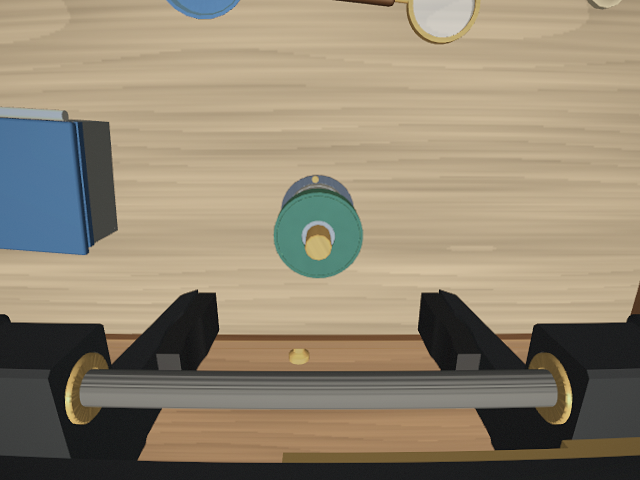

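The wrist view shows the cap at (318,233) concentric with the knob, and both are seated on the tin. Next I lower the open fingers around the rim.

```bash
python3 -m creep '0.08 0.03 2 0 8.8;0 0 2 0 8.8;0 0 2 0 8.8;0 0 2 0 8.8;0 0 2 0 8.8;0 0 1 0 8.8;0 0 1 0 8.8;0 0 1 0 8.8;0 0 0.7 0 8.8;0 0 0 0 8.8;0 0 0 0 8.8;0 0 0 0 8.8'
python3 -m creep '0 0 0 0 7.2;0 0 0 0 7.2;0 0 0 0 7.2;0 0 0 0 7.2;0 0 0 0 6.8;0 0 0 0 6.6;0 0 0 0 6.4;0 0 0 0 6.2;0 0 0 0 6;0 0 0 0 6;0 0 0 0 6;0 0 0 0 6;0 0 0 0 6'
```

```text
time: 20.83
ee_pos: [0.5265, -0.021, 0.08]
orientation: [-3.142, -0.001, -0.0]
wrist_force: [-0.3, -0.8, 0.2]
finger_gap: 0.0883
gripper_force: 0.0
time: 21.92
ee_pos: [0.526, -0.0209, 0.0795]
orientation: [-3.142, -0.0, -0.0]
wrist_force: [-0.7, 0.2, 2.1]
finger_gap: 0.0645
gripper_force: 30.0
```

```bash
python3 -m creep '0 0 -0.2 0 6;0 0 -0.3 0 6;0 0 -0.3 0 6;0 0 -0.3 0 6;0 0 -0.3 0 6;0 0 0 0 6;0 0 0 0 6'; python3 -m creep '0 0 -0.5 0 6;0 0 -0.7 0 6;0 0 -0.7 0 6;0 0 -0.7 0 6;0 0 -0.7 0 6;0 0 -0.7 0 6;0 0 -0.7 0 6;0 0 -0.6 0 6;0 0 -0.4 0 6;0 0 -0.2 0 6;0 0 0 0 6;0 0 0 0 6;0 0 0 0 6;0 0 0 0 6;0 0 0 0 6;0 0 0 0 6'
python3 - <<'E'
from h import *
S=grab("scene");print(S["o"]["ee_pos"],S["o"]["wrist_force"])
a=cv2.resize(S["im"][130:270,200:350],None,fx=4,fy=4,interpolation=2);cv2.imwrite("pics/s6.png",a)
E
```

```text
time: 22.5
ee_pos: [0.5262, -0.0211, 0.0937]
orientation: [3.142, -0.0, -0.0]
wrist_force: [-0.0, 0.5, -1.2]
finger_gap: 0.0644
gripper_force: 30.0
time: 23.83
ee_pos: [0.5259, -0.021, 0.1522]
orientation: [3.142, 0.0, -0.0]
wrist_force: [-0.7, -0.2, -0.9]
finger_gap: 0.0646
gripper_force: 30.0
[ 0.52587235 -0.02098697  0.15219305] [-0.69796174 -0.16216475 -0.8660528 ]
```

View pics/s6.png

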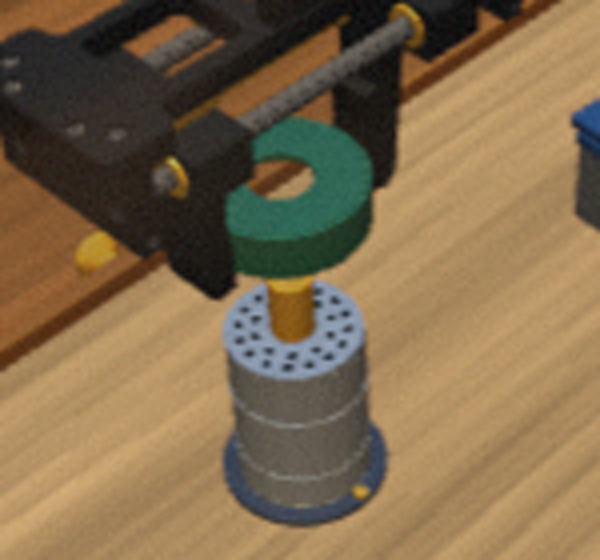

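The crop shows the cap held level at about (300,195), clear above the knob top at (290,285). The perforated inner lid is seated flush on the tin.

```bash
python3 -m creep '0 0 0 0 6;0 0 0 0 6;0 0 0 0 6'; python3 -c "
from bench import r
print(r.finish_job())"
```

```text
time: 24.13
ee_pos: [0.526, -0.021, 0.1524]
orientation: [3.142, 0.0, -0.0]
wrist_force: [1.0, 0.7, -0.1]
finger_gap: 0.0645
gripper_force: 30.0
the job is handed in; nothing more can be done
None
```

I handed the job in at 24.1 s: the spares box is shut, the inner lid sits on the tin, and the cap is held level about 28 mm above the knob; the hand-in gave no verdict.

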